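# Shim the rocking balance

## Robot

A 6-joint arm with a two-finger parallel gripper is mounted at the origin on the work surface. World frame = base frame: x ahead of the robot, y to its left, z up, the work surface at z = 0. Lengths are in m, angles in rad, forces in N, time in s.
With the tool pointing down it reaches from about 0.225 to 0.725 m from the base axis. Payload 3.1 kg.
Tool frame: the origin (TCP) lies on the centre line of the jaws, within the pads' length; the fingertips stand 8 mm ahead of it and the grasp point (between the pads) lies 11 mm behind it; z points along the fingers, y is the direction in which the jaws open and shut (so a half turn about z gives the same grasp; the last joint's range is limited). The gripper opens to 85 mm and grips with 20 to 120 N. Pads are 22 mm wide; open, the fingers measure 114 mm over their backs; the gripper's body (76 mm by 85 mm) begins 54 mm behind the grasp point. The pads swing forward as they close: fully open they stand 13 mm farther back than shut.
Start: joints at [1.17, 0.048, 0.099, 1.622, 0, 1.443], TCP at [0.141, 0.506, 0.239] pointing down, gripper open.
Joint ranges: [-2.91, 2.91], [-0.99, 1.94], [-1.21, 1.42], [-2.12, 2.29], [-1.49, 1.47], [-3.14, 3.14]. Speed limits (rad/s): [2.79, 2.79, 3.14, 3.14, 3.14, 3.14].

## Interface

Orientations are given as a 3x3 rotation matrix whose columns are the frame's x, y, z axes.
In Python, from plant import bot gives the robot as it stands. Calls block until the motion is done:
- bot.move_ptp(position, orientation): joint-space move of the TCP to a pose.
- bot.move_straight(position, attitude=None, v=0.15): straight line of the TCP; attitude=None keeps the orientation; v is the mean speed in m/s.
- bot.move_j(angles): joint-space move.
- bot.move_gripper(opening): finger opening in m; the grip force is fixed at half the most; returns when the fingers have stopped.
- bot.hold(seconds).
- bot.solve_ik(position, orientation): joint angles nearest the present ones, or None.
- bot.get_obs(): the state.
- bot.camera(name): name is "scene" or "side" or "wrist"; returns (picture, depth): 384x512x3 uint8, blue, green, red; 384x512 float32, m along the optical axis (not along the pixel's ray), 0 where there is no reading.
- bot.get_calibration(name): a dict with "mtx" (3x3 intrinsics, pixels), "k1" (the pictures are not rectified: a ray, as slopes to the right and down, at radius r is drawn at 1 + k1 r^2 times it, then the intrinsics apply), "view" (4x4, takes a point from world to camera coordinates). Camera axes: x right, y down, z forward; pixel columns grow to the right and rows downward; lengths in m; the calibration is good to about 2 mm. A picture is of the moment at which its call begins: read the wrist's pose just before it. get_calibration takes no time and is no camera call; for the wrist camera it gives the pose at the moment of the call.
A pose or a line that the arm cannot do raises bot.IKError and nothing moves.
- bot.sign_off(): hands the job in, once; it reports no verdict.
Trained networks look in the newest picture that a camera, given by its name, has taken for a name from the list of things; names that differ only in an ending like _2 or _b are one class to them, and where a whole thing is asked for, a point or a joint stands for the part that bears it (a point fixed in the world has none). Each returns a list of dicts, best first, with "confidence" (0 to 1); they miss things now and then, are a little off and sometimes report something else, mostly with a low value. They report only what shows in the picture. A call takes as long as a camera call. They do not tell look-alikes from the thing itself.
- bot.look_for(camera, label): "box" ([left, top, right, bottom] as shares, 0 to 1, of the picture: columns of its width, rows of its height, round what is visible of it).
- bot.tip_of(camera, label): "centre" ([column, row] as shares, 0 to 1, of the picture: columns of its width, rows of its height: a listed point, or the origin of a listed thing).
The state is a dict: "time": time; "qpos": joint angles; "qvel": joint speeds; "joint_efforts": joint torques, N m; "tool_pos": TCP position; "orientation": TCP orientation; "force": force on the tool from outside, world axes, zero at the start; "moment": the same for the moment, N m; "width": finger opening in m.
Only numpy, scipy, OpenCV 4.12 (cv2) and the standard library are available. Lean on these libraries where they do the work, as an engineer would, in place of code of your own. Each camera call takes 0.05 s, during which the arm holds its last target.

## Task

The paint-weighing balance rocks because its far-left foot is seized too short and hangs clear of the table. Push the wooden wedge along the table, thin end first, under that foot until it is snug, then press down firmly with the fingertips on the top of that corner to prove that the balance no longer rocks, and come away. Only push and press: do not lift the wedge or the balance, do not shove the balance out of place, and leave the cup on its pan and everything else where they stand.

Things in the scene. Friction and masses are not known exactly. Their poses are not given: they have to be found in the camera images.
- balance: light grey balance, 300 (x) x 230 (y) mm, flat top 60 mm above the table; steel pan 160 mm across, top at 72 mm, centred at x = +35; console at -x up to 85 mm high; 2.7 kg, loose on four feet at x = +-125, y = +-90 mm. Origin: centre of the footprint at table height, z up. It stands level on three feet; 3 to 5 N on the corner over the fourth rocks it 2.5 to 4.5 degrees.
- foot_sole (a point): centre of the flat sole of the seized foot (round black pad 26 mm across and 10 mm thick on a brass screw) at the balance's +x +y corner, the far-left one seen from the robot; the sole hangs 7 to 11 mm above the table. The housing's underside is 26 mm above the table and overhangs the pad's rim by 12 mm.
- foot_corner (a point): the place to press: on the flat top of the housing straight above the seized foot, 60 mm above the table, 25 mm in from both edges, clear of the pan; a firm press is 7 to 15 N
- wedge: loose wooden wedge, orange thick end, 120 mm long (x), 44 wide (y), 70 g. Origin: centre of the underside. Thin end (toe) at x = +60 mm, 3 mm thick; slopes straight up to 21.5 mm at the square thick end, x = -60. Starts with the toe 40 to 100 mm from the foot, pointing roughly at it. Snug, the toe is 20 to 60 mm past the pad's rim; resistance then climbs from under 1 N to several N; much more shoves the balance
- cup_mid (a point): low white plastic mixing cup, 64 mm across, 45 mm tall, on the pan; point half-way up; stays there
- jar_mid (a point): small teal jar, 42 mm across, 48 mm tall, beside the balance; point half-way up; bystander
- black_can_mid (a point): black paint can, 100 mm across, 125 mm tall; point half-way up; bystander
- varnish_tin_mid (a point): olive tin, 72 mm across, 75 mm tall; point half-way up; bystander
- sample_tin_mid (a point): brown-red tin, 80 mm across, 70 mm tall; point half-way up; bystander
- glue_bottle_mid (a point): white glue bottle, 48 mm across, 130 mm tall; point half-way up; bystander
- screwdriver: red-handled screwdriver lying on the table beyond the balance, 190 mm long along its x; bystander
Things that resemble listed ones, but are neither listed nor needed, are in the scene too. Of the things like the wedge, leave any that is yellow; of the rest the larger one is meant.

How it is judged:
On the way:
1. with the wedge under the seized foot, that corner is pressed down with over 5 N by the fingers from above, the load goes through the wedge (over 1 N) and the balance stays within 0.6 degrees of level (x of foot_sole in the frame of wedge between -0.03 and 0.056 m and y of foot_sole in the frame of wedge between -0.022 and 0.022 m and angle between wedge's own z axis and vertical below 0.03 rad and contact force between the fingers and balance above 5 N and horizontal distance between the grasp point and foot_corner below 0.05 m and z of the grasp point in the frame of balance above 0.062 m and contact force between wedge and balance above 1 N and contact force between the fingers and wedge below 0.5 N and angle between balance's own z axis and vertical below 0.0105 rad), for 0.3 s.
At the end, for the whole second after the job is handed in: the wedge lies flat with the seized foot resting on it (foot centre over the wedge's top, within 22 mm of its midline), the balance is within 0.6 degrees of level and within 15 mm of where it stood, the cup and all bystanders within 25 mm of where they stood, everything at rest (x of foot_sole in the frame of wedge between -0.03 and 0.056 m and y of foot_sole in the frame of wedge between -0.022 and 0.022 m and angle between wedge's own z axis and vertical below 0.03 rad and contact force between wedge and balance above 0.1 N and angle between balance's own z axis and vertical below 0.0105 rad and distance of balance from where it was at the start of the episode below 0.015 m and height (world z) of wedge below 0.006 m and linear speed of each of wedge, balance below 0.01 m/s and distance of each of cup_mid, jar_mid, black_can_mid, varnish_tin_mid, sample_tin_mid, glue_bottle_mid, screwdriver from where it was at the start of the episode below 0.025 m); the robot touches nothing.
It fails at once if the wedge is lifted or tipped (height (world z) of wedge above 0.01 m or angle between wedge's own z axis and vertical above 0.12 rad).
It fails at once if the balance is shoved over 25 mm, lifted or tipped (distance of balance from where it was at the start of the episode above 0.025 m or angle between balance's own z axis and vertical above 0.12 rad).
It fails at once if the cup or a bystander is moved over 30 mm or knocked over (distance of any of cup_mid, jar_mid, black_can_mid, varnish_tin_mid, sample_tin_mid, glue_bottle_mid, screwdriver from where it was at the start of the episode above 0.03 m).
It also fails if it takes over 64 s, if anything falls off the work surface, if the arm or the gripper's body presses on something with over 40 N, if the wrist force passes 120 N, or if a joint passes its speed limit or range.

## Working session

There is one attempt and no reset: what is moved stays moved. The work goes in short steps, each a Python script; the robot and the scene stay as the last script left them, time stands still between calls to the robot, and variables do not carry over. Pictures are saved under pics/ and viewed, and the job is handed in when it is done.

```bash
ls; mkdir -p pics; cat > h.py <<'E'
import numpy as np, cv2
from plant import bot
def unproj(cal,u,v,d):
    K=np.array(cal["mtx"]);xd=(u-K[0,2])/K[0,0];yd=(v-K[1,2])/K[1,1]
    x,y=xd,yd
    for _ in range(20):
        s=1+cal["k1"]*(x*x+y*y);x,y=xd/s,yd/s
    T=np.linalg.inv(np.array(cal["view"]))
    return T[:3,:3]@np.array([x*d,y*d,d])+T[:3,3], T[:3,:3]@np.array([x,y,1.]),T[:3,3]
def onplane(cal,u,v,z):
    _,r,o=unproj(cal,u,v,1.);return o+r*(z-o[2])/r[2]
def proj(cal,p):
    K=np.array(cal["mtx"]);V=np.array(cal["view"]);c=V[:3,:3]@np.array(p)+V[:3,3]
    x,y=c[0]/c[2],c[1]/c[2];s=1+cal["k1"]*(x*x+y*y)
    return np.array([K[0,0]*x*s+K[0,2],K[1,1]*y*s+K[1,2]])
def cloud(cal,d):
    K=np.array(cal["mtx"]);h,w=d.shape
    vv,uu=np.mgrid[:h,:w].astype(float)
    xd=(uu-K[0,2])/K[0,0];yd=(vv-K[1,2])/K[1,1];x,y=xd,yd
    for _ in range(20):
        s=1+cal["k1"]*(x*x+y*y);x,y=xd/s,yd/s
    T=np.linalg.inv(np.array(cal["view"]))
    P=np.stack([x*d,y*d,d],-1)@T[:3,:3].T+T[:3,3]
    P[d<=0]=np.nan
    return P
E
python3 - <<'E'
from h import *
np.set_printoptions(precision=4,suppress=True)
for n in ["scene","side","wrist"]:
    cal=bot.get_calibration(n);im,d=bot.camera(n)
    cv2.imwrite(f"pics/{n}0.png",im);np.savez(f"{n}0.npz",im=im,d=d,**{k:np.array(v) for k,v in cal.items()})
    print(n,cal["view"],cal["k1"])
    for l in ["wedge","foot_sole","foot_corner","balance","cup_mid","jar_mid"]:
        t=bot.tip_of(n,l)
        print(l,[(np.array(q["centre"])*[512,384],round(q["confidence"],2)) for q in t[:4]])
o=bot.get_obs();print(o)
E
```

```text
pics
scene [[-0.3074  0.9515 -0.0093  0.1719]
 [ 0.5941  0.1843 -0.783  -0.282 ]
 [-0.7433 -0.2462 -0.622   2.0367]
 [ 0.      0.      0.      1.    ]] -0.12934894415343132
wedge [(array([315.0848, 208.3968]), 0.69), (array([335.104, 246.912]), 0.66), (array([328.704, 191.808]), 0.53), (array([274.9952, 199.488 ]), 0.36)]
foot_sole []
foot_corner [(array([274.4832, 198.1824]), 0.97)]
balance [(array([243.2   , 184.2048]), 0.83)]
cup_mid [(array([248.4224, 169.9968]), 0.54)]
jar_mid [(array([295.4752, 170.9184]), 0.71)]
side [[-0.9486 -0.3164 -0.0042  0.5641]
 [-0.2263  0.6875 -0.6901  0.1781]
 [ 0.2212 -0.6537 -0.7237  1.3319]
 [ 0.      0.      0.      1.    ]] -0.12060213108851225
wedge [(array([267.7248, 255.7056]), 0.65), (array([203.4176, 269.9136]), 0.59), (array([305.8176, 272.6016]), 0.52)]
foot_sole []
foot_corner [(array([263.4752, 209.088 ]), 0.78)]
balance [(array([297.5232, 201.9072]), 0.76)]
cup_mid [(array([293.5808, 180.288 ]), 0.76), (array([317.5936, 237.1968]), 0.19)]
jar_mid [(array([315.0848, 235.392 ]), 0.57)]
wrist [[ 0.2688  0.9632 -0.0003 -0.5253]
 [ 0.924  -0.2578  0.2826 -0.0367]
 [ 0.2721 -0.0762 -0.9593  0.3794]
 [ 0.      0.      0.      1.    ]] -0.006722790791096509
wedge []
foot_sole []
foot_corner []
balance []
cup_mid []
jar_mid []
{'time': 1.05, 'qpos': array([ 1.1702,  0.048 ,  0.0992,  1.622 , -0.    ,  1.443 ]), 'qvel': array([-0.0006, -0.0001, -0.0002,  0.0028, -0.0015,  0.0008]), 'joint_efforts': array([ -0.0002, -33.8662,  32.0167,   0.0012,  -0.0002,  -0.    ]), 'tool_pos': array([0.1415, 0.5056, 0.2393]), 'orientation': array([[-0.963 ,  0.2694,  0.    ],
       [ 0.2694,  0.963 , -0.    ],
       [-0.    , -0.    , -1.    ]]), 'force': array([-0.4946,  0.1519, -0.0781]), 'moment': array([-0.0308, -0.0527,  0.0086]), 'width': 0.08529210953505426}
```

View pics/scene0.png

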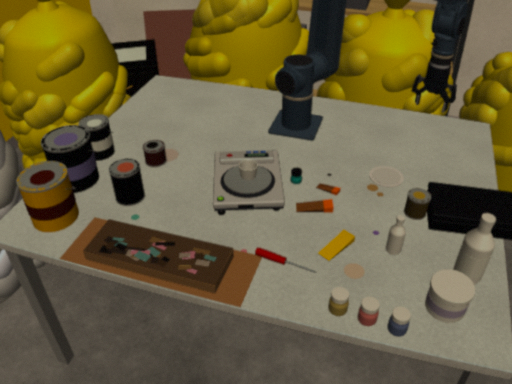

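View pics/side0.png

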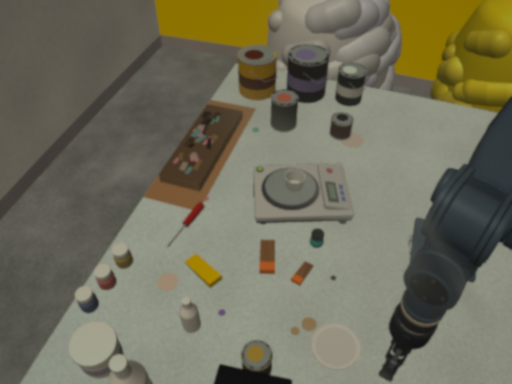

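```bash
python3 - <<'E'
import cv2
a=cv2.imread('pics/scene0.png')[140:290,210:380];b=cv2.imread('pics/side0.png')[180:310,160:350]
cv2.imwrite('pics/c1.png',cv2.resize(a,None,fx=4,fy=4,interpolation=3));cv2.imwrite('pics/c2.png',cv2.resize(b,None,fx=4,fy=4,interpolation=3))
E
```

```text
(no output)
```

View pics/c1.png

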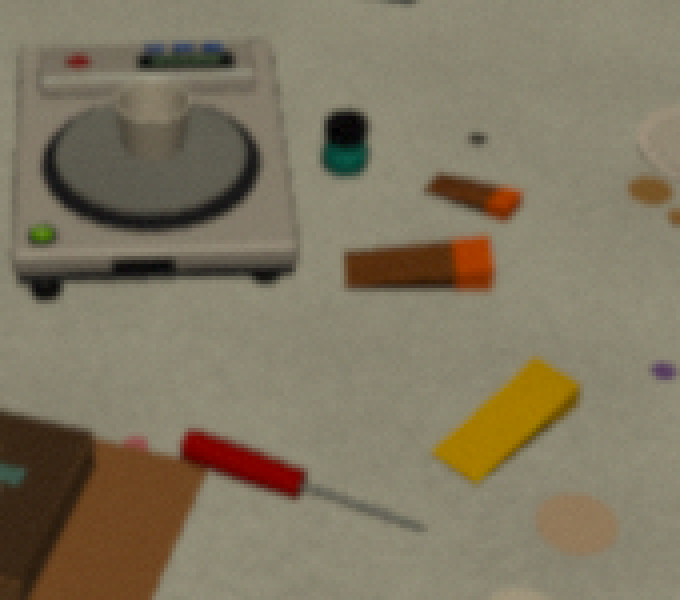

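View pics/c2.png

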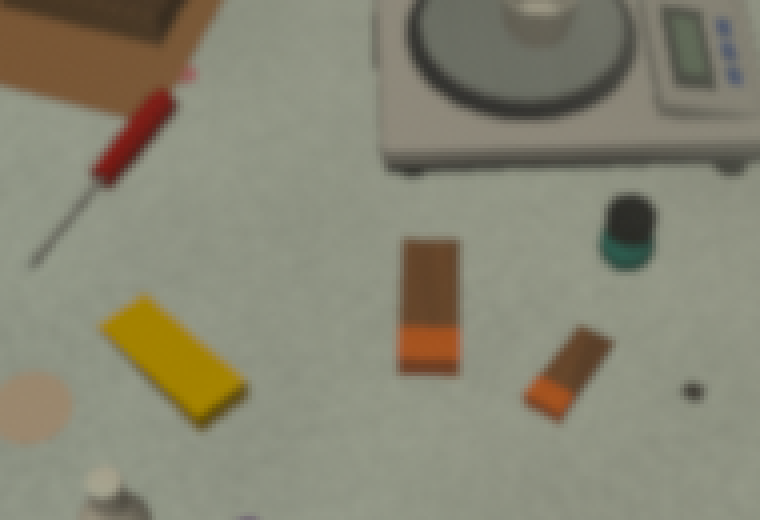

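Candidates for the wedge are the large brown one with the orange end (scene 315,207; side 267,256), the small brown and orange one (scene 328,190; side 302,273) and the yellow one (scene 338,246; side 203,270). I rule out the yellow one and take the larger of the other two, at scene (315,207). The crops confirm that its toe points at the balance. The seized corner is at scene (274,198).

```bash
cat > meas.py <<'E'
from h import *
np.set_printoptions(precision=4,suppress=True)
def load(n,tag):
    z=np.load(f"{n}{tag}.npz");return {k:z[k] for k in("mtx","k1","view")},z["im"],z["d"]
def wedge(n,tag,win):
    cal,im,d=load(n,tag);P=cloud(cal,d)
    hsv=cv2.cvtColor(im,cv2.COLOR_BGR2HSV);l,t,r,b=win
    m=np.zeros(d.shape,bool);s=hsv[t:b,l:r]
    m[t:b,l:r]=(s[...,1]>110)&((s[...,0]<17))
    n_,lab,st,_=cv2.connectedComponentsWithStats(m.astype(np.uint8))
    k=1+np.argmax(st[1:,4]);m=lab==k
    Q=P[m];Q=Q[~np.isnan(Q[:,0])]
    og=m&(hsv[...,1]>190)
    rect=cv2.minAreaRect((Q[:,:2]*1000).astype(np.float32))
    print(n,"wedge px",m.sum(),"rect",rect,"z",np.percentile(Q[:,2],[1,10,50,90,99]))
    return Q
if __name__=="__main__":
    wedge("scene","0",(290,190,340,220));wedge("side","0",(250,235,285,280))
    allP=[]
    for n in("scene","side"):
        cal,im,d=load(n,"0");P=cloud(cal,d).reshape(-1,3)
        c=onplane(cal,*{"scene":(274.5,198.2),"side":(263.5,209.1)}[n],0.06);print(n,"corner",c)
        k=(abs(P[:,2]-.06)<.006)&(np.hypot(P[:,0]-c[0]+.12,P[:,1]-c[1]+.09)<.21)
        Q=P[k]; print(len(Q),cv2.minAreaRect((Q[:,:2]*1000).astype(np.float32)),np.median(Q[:,2]))
        t=P[(abs(P[:,2])<.02)];print("table z",np.median(t[:,2]))
E
python3 meas.py
```

```text
scene wedge px 405 rect ((504.45751953125, 190.77554321289062), (55.045169830322266, 123.19171142578125), 22.25995445251465) z [-0.0022  0.0019  0.0103  0.0189  0.0228]
side wedge px 433 rect ((499.0162353515625, 192.07266235351562), (40.034576416015625, 118.10430145263672), 17.034442901611328) z [0.0018 0.0059 0.014  0.0199 0.0237]
scene corner [0.5654 0.07   0.06  ]
1749 ((470.083984375, -53.50596618652344), (300.5707092285156, 229.56781005859375), 19.650312423706055) 0.05936856750930597
table z -0.001687298368330703
side corner [0.5506 0.0671 0.06  ]
2396 ((466.3559265136719, -54.50102233886719), (302.6600646972656, 234.5924835205078), 20.837066650390625) 0.060513754223050054
table z -0.0001549137503543685
```

```bash
cat >> h.py <<'E'
def Rd(ang):  # tool down, tool x = -push dir (ang in rad)
    d=np.array([np.cos(ang),np.sin(ang),0]);z=np.array([0,0,-1.]);x=-d
    return np.stack([x,np.cross(z,x),z],1),d
E
python3 - <<'E'
from h import *
np.set_printoptions(precision=4,suppress=True)
R,d=Rd(np.radians(-70))
p=np.array([.515,.145,.25])
for q in (p,[.46,.26,.013],[.555,.073,.07]):
    print(bot.solve_ik(np.array(q),R))
bot.move_ptp(p,R)
bot.hold(.3)
o=bot.get_obs();print(o["time"],o["tool_pos"],o["force"],o["width"])
cal=bot.get_calibration("wrist");im,dd=bot.camera("wrist")
cv2.imwrite("pics/wrist1.png",im);np.savez("wrist1.npz",im=im,d=dd,**{k:np.array(v) for k,v in cal.items()})
for l in ["wedge","foot_sole","foot_corner","jar_mid"]:
    print(l,[(np.array(q["centre"])*[512,384],round(q["confidence"],2)) for q in bot.tip_of("wrist",l)[:4]])
E
```

```text
[0.1491 0.0773 0.1512 1.6447 0.     1.3708]
[ 0.3875  0.1319 -0.2673  1.1716  0.      1.6092]
[ 0.011   0.1678 -0.1089  1.294   0.      1.2327]
3.2333 [0.5148 0.1456 0.2501] [-0.0584  0.0424  0.2782] 0.08533848360328293
wedge [(array([400.6912,  98.9952]), 0.84), (array([252.2112, 131.7888]), 0.75), (array([182.2208,  79.104 ]), 0.6)]
foot_sole [(array([179.0976, 308.5824]), 0.52)]
foot_corner [(array([264.192, 235.2  ]), 0.96)]
jar_mid [(array([139.3152, 166.6176]), 0.68)]
```

View pics/wrist1.png

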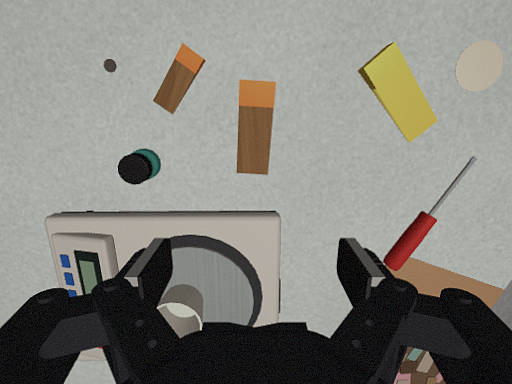

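Close view: the large wedge spans (237..275, 80..174) with its toe at row 174, aimed at the balance's +x+y corner at (279,212). The small wedge is at (180,78), the yellow one at (398,92) and the jar at (140,166), clear of the path.

```bash
cat > m2.py <<'E'
from meas import *
import sys
tag=sys.argv[1]; win=tuple(map(int,sys.argv[2].split(',')))
Q=wedge("wrist",tag,win)
cal,im,d=load("wrist",tag);P=cloud(cal,d)
# orange/brown centre direction
hsv=cv2.cvtColor(im,cv2.COLOR_BGR2HSV);l,t,r,b=win
m=(hsv[t:b,l:r,1]>110)&(hsv[t:b,l:r,0]<17)
C=P[t:b,l:r][m];C=C[~np.isnan(C[:,0])]
c=C.mean(0);u,s,vt=np.linalg.svd(C[:,:2]-c[:2]);print("pca",c,np.degrees(np.arctan2(*vt[0][::-1])))
# 2D: rows -> mid columns at top plane
ys,xs=np.nonzero(m);K=(ys.max()-ys.min())
mids=[];
for y in range(ys.min()+4,ys.max()-3):
    rx=xs[ys==y]; u=l+(rx.min()+rx.max())/2; v=t+y
    h=.0215-.0185*(y-ys.min())/K
    mids.append(onplane(cal,u,v,h))
mids=np.array(mids);vx,vy,x0,y0=cv2.fitLine(mids[:,:2].astype(np.float32),cv2.DIST_HUBER,0,.001,.001).ravel()
print("axis",np.degrees(np.arctan2(vy,vx)),(vx,vy))
um=l+xs[ys>ys.max()-4].mean();toe=onplane(cal,um,t+ys.max()+.5,.003);heel=onplane(cal,l+xs[ys<ys.min()+4].mean(),t+ys.min()-.5,.0215)
print("toe",toe,"heel",heel,"len",np.linalg.norm(toe-heel))
T=P[(abs(P[...,2]-.06)<.004)];T=T[np.hypot(T[:,0]-.555,T[:,1]-.073)<.3]
k=(T[:,1]>-.2)
# +y edge and +x edge points in balance frame guess
cx=np.array([.468,-.054])
for it in range(1):
  for a0 in [np.radians(20)]:
    ex=np.array([np.cos(a0),np.sin(a0)]);ey=np.array([-ex[1],ex[0]])
    X=(T[:,:2]-cx)@ex;Y=(T[:,:2]-cx)@ey
    bx=np.arange(-.13,.13,.005);E=[]
    for a in bx:
        s=(X>a)&(X<a+.005)&(Y>.07)
        if s.sum()>3:E.append((a+.0025,Y[s].max()))
    E=np.array(E);f=np.polyfit(E[:,0],E[:,1],1);print("yedge slope deg",np.degrees(np.arctan(f[0])),f,len(E))
    E=[]
    for a in np.arange(.02,.105,.005):
        s=(Y>a)&(Y<a+.005)&(X>.11)
        if s.sum()>3:E.append((a+.0025,X[s].max()))
    E=np.array(E);g=np.polyfit(E[:,0],E[:,1],1);print("xedge",np.degrees(np.arctan(g[0])),g,len(E))
    A=np.array([[-f[0],1],[1,-g[0]]]);cr=np.linalg.solve(A,[f[1],g[1]])
    cw=cx+ex*cr[0]+ey*cr[1]
    a=a0+(len(E)*-np.arctan(g[0])*0+np.arctan(f[0]))
    ex=np.array([np.cos(a),np.sin(a)]);ey=np.array([-ex[1],ex[0]])
    foot=cw-.025*ex-.025*ey
    print("yaw",np.degrees(a),"corner",cw,"foot",foot,"centre",cw-.15*ex-.115*ey)
    dv=np.array([vx,vy]);
    if dv[1]>0:dv=-dv
    rel=foot-toe[:2];n=np.array([-dv[1],dv[0]])
    print("foot rel toe: along",rel@dv,"left",rel@n)
cal
for z,p in((.06,(264.2,235.2)),(.005,(179,308))):print(onplane(cal,*p,z))
E
python3 m2.py 1 225,70,285,180
```

```text
wrist wedge px 3055 rect ((498.44317626953125, 189.3433837890625), (45.06871032714844, 120.9646987915039), 16.940011978149414) z [0.003  0.0052 0.0139 0.0207 0.0227]
pca [0.4976 0.1928 0.0133] -73.49263163657601
axis -73.4831 (np.float32(0.2842981), np.float32(-0.95873594))
toe [0.5179 0.1311 0.003 ] heel [0.4789 0.2454 0.0215] len 0.12222629036160136
yedge slope deg 0.4520729480636391 [0.0079 0.1144] 52
xedge -0.3472396783827756 [-0.0061  0.1452] 17
yaw 20.452072948063638 corner [0.5643 0.104 ] foot [0.5496 0.0719] centre [ 0.4639 -0.0561]
foot rel toe: along 0.06577480152564986 left 0.013550495486423859
[0.5546 0.0731 0.06  ]
[ 0.4819 -0.1183  0.005 ]
```

```bash
python3 - <<'E'
from h import *
np.set_printoptions(precision=4,suppress=True)
foot=np.array([.551,.073,0]);R,d=Rd(np.radians(-66.5))
bot.move_gripper(.018)
up=lambda L,z: foot-L*d+[0,0,z]
bot.move_ptp(up(.225,.10),R)
bot.move_straight(up(.225,.013),v=.12)
bot.hold(.2)
o=bot.get_obs();F0=o["force"];print(o["time"],o["tool_pos"],F0,o["width"])
for L in (.205,.200,.195,.185,.175,.165):
    bot.move_straight(up(L,.013),v=.04)
    o=bot.get_obs();print(L,o["time"],((foot-o["tool_pos"])@d),(o["force"]-F0)@d,o["force"]-F0)
R2=R
bot.move_straight(up(.185,.013),v=.1)
bot.move_straight(up(.165,.20),v=.3)
bot.hold(.2)
cal=bot.get_calibration("wrist");im,dd=bot.camera("wrist")
print(bot.get_obs()["time"])
cv2.imwrite("pics/wrist2.png",im);np.savez("wrist2.npz",im=im,d=dd,**{k:np.array(v) for k,v in cal.items()})
E
```

```text
6.05 [0.4622 0.2798 0.0142] [ 0.3379 -0.5098 -0.2416] 0.01827102119615931
0.205 6.7 0.2048187711770264 -0.22220590057398318 [-0.5961 -0.0169  0.3828]
0.2 6.975 0.19985057868998948 -0.8033644268052046 [-1.1679  0.3682 -0.0933]
0.195 7.25 0.1947606098415469 -0.3366490031573074 [-1.0088 -0.0715 -0.2942]
0.185 7.65 0.18455674228088004 -0.43900955350487025 [-0.5335  0.2467  0.5529]
0.175 8.05 0.17461115939092933 -0.9282212425432728 [-0.5472  0.7742 -0.5214]
0.165 8.45 0.16462580183682496 -1.0679029640418154 [-0.5349  0.9319  0.0158]
9.825
```

View pics/wrist2.png

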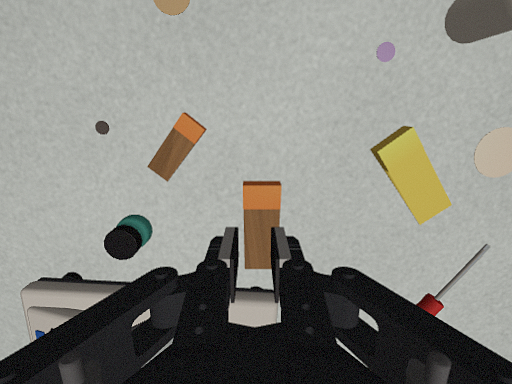

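```bash
python3 - <<'E'
from meas import *
cal,im,d=load("wrist","2")
cv2.imwrite("pics/c3.png",cv2.resize(im[170:310,190:330],None,fx=5,fy=4.2,interpolation=3)[:600])
h0=onplane(cal,243,181,.0215);h1=onplane(cal,281,181,.0215);t0=onplane(cal,245,269,.003);t1=onplane(cal,279,269,.003)
H=(h0+h1)/2;T=(t0+t1)/2;a=T-H;a[2]=0;print(H,T,np.linalg.norm(a),np.degrees(np.arctan2(a[1],a[0])),h1-h0)
E
```

```text
[0.4936 0.2206 0.0215] [0.5451 0.1059 0.003 ] 0.12574806941387648 -65.8181011904031 [0.0398 0.0174 0.    ]
```

View pics/c3.png

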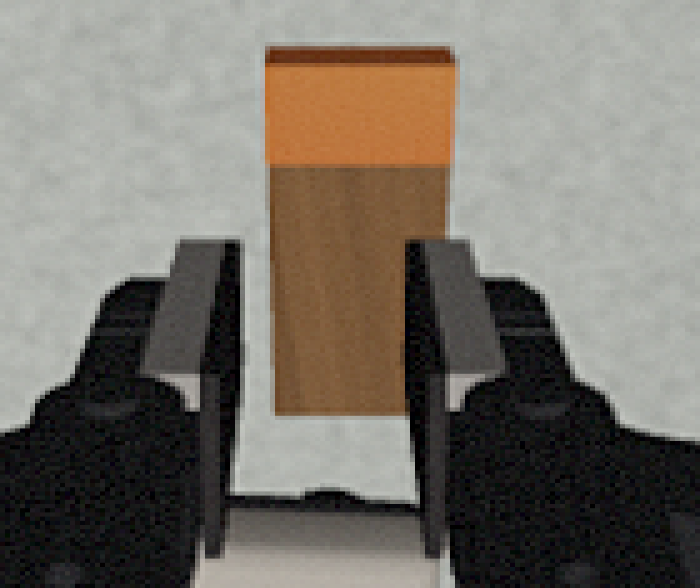

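```bash
cat > push.py <<'E'
from h import *
import sys
np.set_printoptions(precision=3,suppress=True)
foot=np.array([.551,.073,0]);R,d=Rd(np.radians(-70.5))
up=lambda L,z: foot-L*d+[0,0,z]
def avg(n=8):
    f=[]
    for _ in range(n): bot.hold(.02);f.append(bot.get_obs()["force"])
    return np.mean(f,0)
E
python3 - <<'E'
from push import *
bot.move_ptp(up(.20,.10),R)
bot.move_straight(up(.20,.0125),v=.12)
bot.hold(.2);F0=avg();print(bot.get_obs()["time"],F0)
np.save("F0.npy",F0)
for L in (.165,.135):
    bot.move_straight(up(L,.0125),v=.05);print(L,-(avg()-F0)@d)
hist=[];L=.135
while L>.085:
    L-=.0025 if not hist or hist[-1]<.9 else .001
    bot.move_straight(up(L,.0125),v=.03)
    F=avg()-F0;f=-F@d;hist.append(f);o=bot.get_obs()
    print(round(L,4),round((foot-o["tool_pos"])@d,4),round(f,2),F,round(o["time"],2))
    if f>2.2 or o["time"]>38: break
E
```

```text
11.5417 [ 0.317 -0.136  0.039]
0.165 0.29617377934778644
0.135 0.4519439596042868
0.1325 0.1325 0.04 [-0.275 -0.05  -0.082] 13.79
0.13 0.1299 -0.07 [-0.488 -0.242  0.036] 14.18
0.1275 0.1274 0.35 [-0.396  0.233  0.142] 14.56
0.125 0.1249 0.4 [-0.318  0.316  0.007] 14.94
0.1225 0.1224 -0.04 [-0.618 -0.265 -0.156] 15.32
0.12 0.1199 0.46 [-0.673  0.246  0.014] 15.71
0.1175 0.1174 0.41 [-0.074  0.407 -0.027] 16.09
0.115 0.1149 0.37 [-0.325  0.275 -0.357] 16.48
0.1125 0.1124 0.29 [-0.324  0.195 -0.265] 16.86
0.11 0.1099 0.0 [-0.266 -0.09  -0.042] 17.24
0.1075 0.1074 0.48 [-0.48   0.341 -0.236] 17.62
0.105 0.1049 0.4 [-0.464  0.265 -0.036] 18.01
0.1025 0.1024 0.48 [-0.568  0.311 -0.077] 18.39
0.1 0.0999 0.47 [-0.614  0.279 -0.005] 18.77
0.0975 0.0974 0.17 [-0.611 -0.04   0.036] 19.16
0.095 0.0949 0.48 [-0.411  0.364 -0.054] 19.54
0.0925 0.0929 2.52 [-1.225  2.238  0.428] 19.93
```

```bash
python3 - <<'E'
from push import *
F0=np.load("F0.npy");L=.0925
for _ in range(4):
    F=avg()-F0;f=-F@d;o=bot.get_obs();print(round(L,4),round((foot-o["tool_pos"])@d,4),round(f,2),F,round(o["time"],2))
    if f>3.3: break
    L-=.0007;bot.move_straight(up(L,.0125),v=.02)
for n in ("scene","side"):
    im,dd=bot.camera(n);cal=bot.get_calibration(n)
    cv2.imwrite(f"pics/{n}3.png",im);np.savez(f"{n}3.npz",im=im,d=dd,**{k:np.array(v) for k,v in cal.items()})
a=cv2.imread('pics/scene3.png')[140:240,210:330];b=cv2.imread('pics/side3.png')[150:270,210:354]
cv2.imwrite('pics/c4.png',np.hstack([cv2.resize(a,(400,400),interpolation=3),cv2.resize(b,(400,400),interpolation=3)]))
E
```

```text
0.0925 0.0929 3.0 [-1.408  2.688 -0.029] 20.06
0.0918 0.0925 5.35 [-1.896  4.999  0.909] 20.44
```

View pics/c4.png

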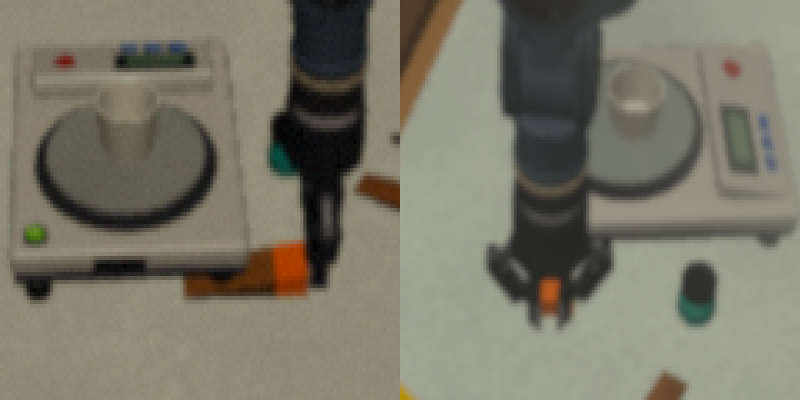

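The wedge is in under the corner and the resistance climbed from about 0.4 N to 5.3 N, so it is snug. Next I back off, check from the wrist camera and press.

```bash
python3 - <<'E'
from push import *
bot.move_straight(up(.115,.0125),v=.08)
bot.move_straight(up(.13,.22),v=.25)
bot.hold(.3)
cal=bot.get_calibration("wrist");im,dd=bot.camera("wrist");cv2.imwrite("pics/wrist4.png",im);np.savez("wrist4.npz",im=im,d=dd,**{k:np.array(v) for k,v in cal.items()})
for l in ["foot_corner","wedge"]:
    for q in bot.tip_of("wrist",l)[:3]:
        c=np.array(q["centre"])*[512,384];print(l,c,q["confidence"],onplane(cal,*c,.06 if l[0]=="f" else 0.0))
bot.move_gripper(0.0);print(bot.get_obs()["time"],bot.get_obs()["width"])
E
```

```text
foot_corner [256.717 283.584] 0.61 [0.553 0.073 0.06 ]
wedge [169.216 120.806] 0.9 [0.389 0.215 0.   ]
wedge [399.616 133.402] 0.75 [0.662 0.296 0.   ]
wedge [251.597 246.605] 0.72 [0.54  0.088 0.   ]
22.7333 -2.0349885708827296e-05
```

View pics/wrist4.png

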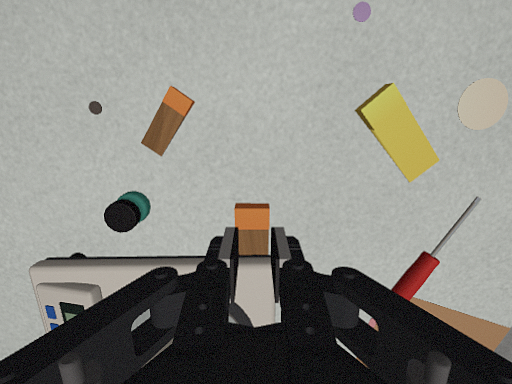

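The wedge's thick end sticks out at (252,228), in line with foot_corner at (257,284), and the small wedge, jar and screwdriver haven't moved. Next comes the press.

```bash
python3 - <<'E'
from push import *
c=np.array([.5525,.0725,0])
bot.move_ptp(c+[0,0,.12],R);bot.move_straight(c+[0,0,.078],v=.1)
bot.hold(.2);F0=avg();z=.072;print(F0,bot.get_obs()["tool_pos"])
for _ in range(40):
    bot.move_straight(c+[0,0,z],v=.03)
    F=avg(6)-F0;o=bot.get_obs();print(round(z,4),round(o["tool_pos"][2],4),F,round(o["time"],2))
    if F[2]>9: break
    z-=.001 if F[2]<1 else .0004
bot.hold(.8)
F=avg(6)-F0;print(F,bot.get_obs()["tool_pos"])
for n in ("scene","side"):
    im,dd=bot.camera(n);cal=bot.get_calibration(n)
    cv2.imwrite(f"pics/{n}5.png",im);np.savez(f"{n}5.npz",im=im,d=dd,**{k:np.array(v) for k,v in cal.items()})
a=cv2.imread('pics/scene5.png')[140:240,210:330];b=cv2.imread('pics/side5.png')[150:270,210:354]
cv2.imwrite('pics/c5.png',np.hstack([cv2.resize(a,(400,400),interpolation=3),cv2.resize(b,(400,400),interpolation=3)]))
E
```

```text
[ 0.156  0.04  -0.009] [0.553 0.072 0.079]
0.072 0.0718 [-0.52   0.395 -0.026] 24.78
0.071 0.071 [-0.131  0.023  0.008] 25.13
0.07 0.07 [-0.147  0.099 -0.117] 25.48
0.069 0.069 [-0.312 -0.008  0.105] 25.83
0.068 0.0681 [ 0.069 -0.388  0.374] 26.18
0.067 0.068 [-1.943 -0.301  5.829] 26.53
0.0666 0.068 [-2.546  0.09   6.977] 26.88
0.0662 0.0679 [-3.423  0.436  8.345] 27.23
0.0658 0.0679 [-4.028  0.202  9.665] 27.58
[-4.017  0.085  9.749] [0.553 0.073 0.068]
```

View pics/c5.png

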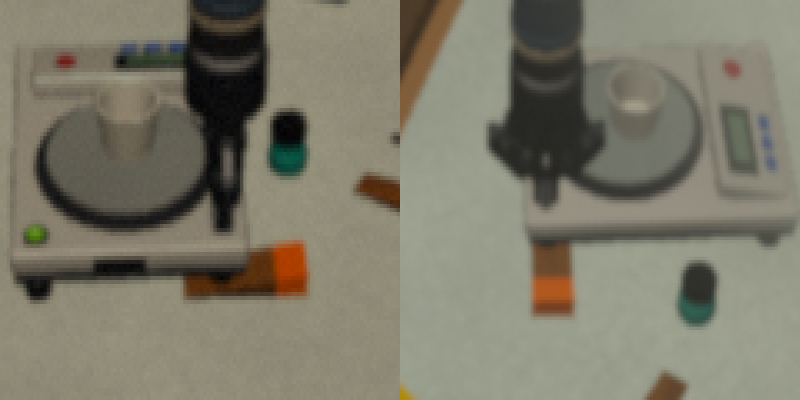

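The press reached 9.7 N with no sink (0.068 m throughout). Now I come away and do the final checks.

```bash
python3 - <<'E'
from push import *
from meas import load
c=np.array([.5525,.0725,0])
bot.move_straight(c+[0,0,.09],v=.05)
bot.move_straight(up(.16,.24),v=.25)
bot.hold(.5)
o=bot.get_obs();print(o["time"],o["force"])
for n in ("scene","side","wrist"):
    im,dd=bot.camera(n);cal=bot.get_calibration(n)
    cv2.imwrite(f"pics/{n}6.png",im);np.savez(f"{n}6.npz",im=im,d=dd,**{k:np.array(v) for k,v in cal.items()})
for n in ("scene","side"):
    P=[cloud(*(lambda t:(t[0],t[2]))(load(n,t))) for t in("0","6")]
    for p in P:
        p=p.reshape(-1,3);k=(abs(p[:,2]-.06)<.006)&(np.hypot(p[:,0]-.435,p[:,1]+.02)<.21);Q=p[k]
        A=np.c_[Q[:,:2],np.ones(len(Q))];Q2=Q;co=np.linalg.lstsq(A,Q[:,2],rcond=None)[0]
        print(n,cv2.minAreaRect((Q[:,:2]*1000).astype(np.float32)),"slope",co[:2])
E
python3 m2.py 6 225,150,285,290 | tail -6
python3 -c "
import cv2,numpy as np
cv2.imwrite('pics/f6.png',np.hstack([cv2.resize(cv2.imread('pics/%s6.png'%n),(400,300)) for n in('side','wrist')]))"
```

```text
30.75 [-0.5071  0.0654 -0.3749]
scene ((470.083984375, -53.50596618652344), (300.5707092285156, 229.56781005859375), 19.650312423706055) slope [ 0.001  -0.0009]
scene ((469.60516357421875, -54.265899658203125), (301.7412109375, 229.5253448486328), 20.039905548095703) slope [0.001  0.0003]
side ((466.3559265136719, -54.50102233886719), (302.6600646972656, 234.5924835205078), 20.837066650390625) slope [ 0.0012 -0.0033]
side ((465.58843994140625, -55.5018310546875), (301.3021240234375, 235.89175415039062), 20.305177688598633) slope [ 0.0012 -0.0049]
wrist wedge px 346 rect ((510.9586181640625, 179.2766876220703), (42.598876953125, 118.04959106445312), 14.706419944763184) z [0.0038 0.0091 0.0206 0.0231 0.2396]
pca [0.5129 0.1588 0.0537] -76.72020194616323Traceback (most recent call last):
  File "m2.py", line 15, in <module>
    rx=xs[ys==y]; u=l+(rx.min()+rx.max())/2; v=t+y
                       ~~~~~~^^
    return umr_minimum(a, axis, None, out, keepdims, initial, where)
ValueError: zero-size array to reduction operation minimum which has no identity
```

View pics/f6.png

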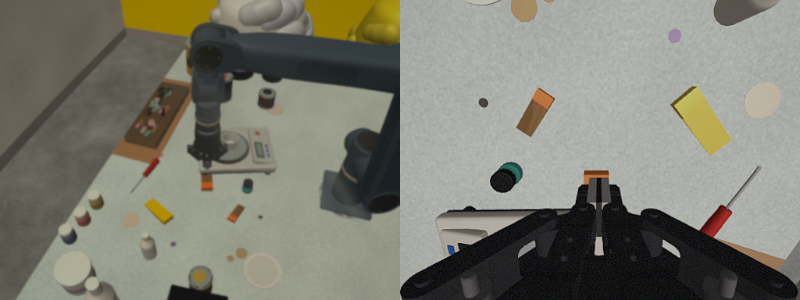

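The balance has moved about 1 mm and is level. The wedge sits under the foot, the bystanders look unmoved and the arm is clear, so I'm handing in.

```bash
python3 -c "
from plant import bot
bot.sign_off()"
```

```text
the job is handed in; nothing more can be done
```

I pushed the larger orange-ended wedge under the seized foot, proved the corner firm with a press, came away and handed the job in at about 31 s of the 64 s. No verdict is reported.

- **Wedge:** I pushed it in two stages, looking again once to correct its line. Resistance rose from about 0.4 N to 5.3 N at the end, with the toe an estimated 38 mm past the foot's centre. That puts it about 51 mm past the pad's rim. The wedge's midline was about 5 mm off the foot's centre.
- **Press:** With closed fingertips I pressed the corner down with 9.7 N for over a second. Height held at 68 mm, so it did not rock. About 4 N of sideways force came with the press. I could not measure the load through the wedge directly.
- **Final checks:** Before and after depth fits show the balance shifted about 1 mm, with the tilt change at most about 0.1 degrees. The cup, jar and screwdriver looked unmoved. I compared the bystanders only by eye in the pictures and did not measure them.
- **Failed check:** The last wrist-camera fit of the wedge failed because the gripper hid most of it. Its final place rests on the earlier wrist picture and the scene and side pictures.

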